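Stack a second sample tin on the indexing turntable and hold its index plunger out

ROBOT

A 6-joint arm with a two-finger parallel gripper is mounted at the origin on a cart in front of the work surface, level with it; the furniture and walls round the work are solid. World frame = base frame: x ahead of the robot, y to its left, z up, the work surface at z = 0. Lengths are in mm, angles in rad, forces in N, time in s.
With the tool pointing down it reaches from about 350 to 875 mm from the base axis. Payload 4.2 kg.
Tool frame: the origin (TCP) lies between the finger pads; the fingertips stand 14 mm ahead of it and the grasp point (between the pads) lies 5 mm behind it; z points along the fingers, y is the line along which they close (so a half turn about z gives the same grasp; the last joint's range is limited). The gripper opens to 85 mm and grips with 20 to 120 N. Pads are 22 mm wide; open, the fingers measure 114 mm over their backs; the gripper's body (76 mm by 85 mm) begins 54 mm behind the grasp point. The pads swing forward as they close: fully open they stand 13 mm farther back than shut.
Start: joints at [-0.969, 0.385, 0.008, 0, -1.194, -0.259], TCP at [210.093, -588.609, 220.112] pointing down, gripper open.
Joint ranges: [-3.14, 3.14], [-1.21, 2.06], [-1.07, 1.41], [-3.16, 2.05], [-2.99, -0.16], [-3.1, 3.1]. Speed limits (rad/s): [2.79, 2.79, 3.14, 3.14, 3.14, 3.14].

INTERFACE

Orientations are given as a unit quaternion [x, y, z, w].
In Python, from bench import * gives the robot as it stands.
- The arm moves only by the tool carry_out, never from a script. Its argument "motion" is a list of rows, each a list of 7 numbers: the turn, a rotation vector about the tool's x, y, z in rad, then the shift along the tool's x, y, z in mm, then the opening, from -1 (shut) to 1 (fully open), so that 0 is half open. A call has 1 to 5 rows; each row is the pose to reach, as a shift and turn from the pose commanded when the call began, along the tool's axes at that moment; what a row does not reach only later rows make up. A row lasts 1/8 s, in which the tool goes at most 62.5 mm and 10.7 degrees, less where a joint would pass 70% of its speed; a pose out of reach is approached as far as the arm can. A call with a gripper value outside its range is refused whole. The fingers move at their own pace and stop on an object; the grip force is fixed at half the most. Time passes only in rows, so rows that repeat a pose let the fingers close. It gives the time, the measured TCP pose, the force, the opening and the grip force at its end, in the units of the state.
- read_state(): the state, without advancing time (a new reading comes with each control period).
- get_image(name): name is "scene" or "top" or "wrist"; returns a dict with "color" (384x512x3 uint8, blue, green, red), "mtx" (3x3 intrinsics, pixels), "position" and "orientation" of the camera in the world. Camera axes: x right, y down, z forward; pixel columns grow to the right and rows downward; lengths in mm; the calibration is good to about 2 mm. The wrist camera is an equidistant fisheye: a pixel r from the principal point sees the ray r / f radians off the axis. A picture is of the moment at which its call begins. There is no depth.
- job_done(): hands the job in; it is judged then, once.
The state is a dict: "clock": time; "joints": joint angles; "joint_vel": joint speeds; "joint_efforts": joint torques, N m; "position": TCP position; "ee_rot": TCP orientation; "contact_force": force on the tool from outside, world axes, zero at the start; "wrist_torque": the same for the moment, N m; "gripper_width": finger opening in mm; "grasp_force": force on a finger pad.
Only numpy, scipy, OpenCV 4.12 (cv2) and the standard library are available. Lean on these libraries where they do the work, as an engineer would, in place of code of your own. Each camera call takes 0.05 s, during which the arm holds its last target. There are 200 camera calls.

TASK

Load the turntable: lay the flat square separator plate centred on the open, filled tin that stands on the turntable, then take the filled tin that stands by itself in front of the water bath and stand it upright, centred on the plate, leaving the tin with the lid where it is. Then free the turntable for turning by pulling the black knob of its sprung index plunger straight up to the end of its travel. Do not let go of it: the program finishes while the gripper is still holding the plunger fully out.

Things in the scene. Friction and masses are not known exactly. Their poses are not given: they have to be found in the camera images.
- turntable: Indexing turntable, fixed to the bench; does not turn here. Flat metal disc 224 mm across, its top 28 mm above the bench. Origin: on its axis at bench height; z up. The index plunger stands on its own -x side (towards the robot), 100 mm from the axis, on a bracket 34 mm wide and 52 mm high. Three ring-shaped tin nests 60 mm from the axis at +120, -120 and 0 degrees from its +x; the last is empty.
- plunger_knob (a point): Centre of the index plunger's black upright cylindrical knob, 26 mm in diameter, 28 mm tall; with the pin seated the centre is 92 mm above the bench. Under it is a steel barrel 20 mm in diameter down to the bracket arm, 26 mm below the knob's underside (knob seated). The point rises with the knob.
- plunger (a joint): How far the plunger is pulled, in m, straight up: 0 with its pin seated 12 mm deep in an index hole of the disc, 0.020 at the solid stop. A spring pulls it back down: 4 N at the start, 9 N at the stop, so it snaps home if let go.
- lower_tin_mid (a point): Centre, half-way up, of the lower tin: open-topped, filled with black material to just under the rim, 57 mm in diameter, 35 mm tall. It stands loose (0.12 kg) on the disc in the left or the right front nest; its nest is a 3 mm high locating ring that it may rattle in by about 2 mm.
- lidded_tin_mid (a point): Centre, half-way up the tin (17.5 mm above its foot), of a like tin with its press lid on, 38 mm tall in all, standing loose in the other front nest. To be left alone.
- separator_mid (a point): Centre of the separator: a plain metal plate 64 x 64 mm, 6 mm thick, 0.06 kg, x and y along its edges, z up. It lies flat on a round tin lid (58 mm across, 10 mm high, fixed to the bench) so that its edges overhang by 3 mm; its centre is 13 mm above the bench, and the tall water bath (about 0.3 m, left of the turntable, right side near y = -0.02) stands about 100 mm behind it.
- upper_tin_mid (a point): Centre, half-way up, of the loose filled tin that is to go on top: open-topped, filled with black material to just under the rim, 57 mm in diameter, 35 mm tall, about 0.12 kg, standing by itself at the front of the bench before the tall water bath, whose front is about 100 mm behind it. (The tins far to the right belong to the room.)
Things that resemble listed ones, but are neither listed nor needed, are in the scene too. Leave any turquoise look-alike of the part that bears lower_tin_mid alone.

How it is judged:
By the outcome, as a careful person would: the job done as asked, in the order asked, and still so for the second after the job is handed in, while the arm keeps its last pose, push and grip.
It also fails if it takes over 64 s, if anything falls off the work surface, if the arm or the gripper's body presses on something with over 40 N, if the wrist force passes 120 N, or if a joint passes its speed limit or range.

## Working session

There is one attempt and no reset: what is moved stays moved. The work goes in short steps, Python scripts to look and compute and a tool call to move; the robot and the scene stay as the last step left them, time stands still between calls to the robot, and variables do not carry over. Pictures are saved under pics/ and viewed, at most 10 in all, crops included, and the job is handed in when it is done.

Besides the shell and the picture viewer there is one more tool, called after "Emit:" by a JSON object that holds its "op" and its "data". carry_out: Moves the arm, as the interface text tells. Its arguments: {"type":"object","properties":{"motion":{"type":"array"}},"required":["motion"]}

```bash
mkdir -p pics
python3 - <<'E'
from bench import *
import cv2,numpy as np
for n in ("scene","top"):
    d=get_image(n); cv2.imwrite(f"pics/{n}0.png",d["color"]); print(n,np.round(d["mtx"],1).tolist(),d["position"],d["orientation"])
    np.savez(f"pics/{n}0.npz",**d)
print(read_state())
E
```

```text
scene [[367.4, 0.0, 252.6], [0.0, 367.4, 195.8], [0.0, 0.0, 1.0]] [    4.84272967 -1102.30231921   977.84747947] [ 0.87327658 -0.25860206  0.12288872 -0.39422246]
top [[447.9, 0.0, 262.1], [0.0, 447.9, 191.2], [0.0, 0.0, 1.0]] [ 502.70858269 -237.72313054 1420.76675278] [-0.70208161  0.71164949 -0.01223671  0.02206074]
{'clock': 0.1, 'joints': array([-9.69401299e-01,  3.85478191e-01,  6.75569981e-03, -4.18122176e-04,
       -1.19399622e+00, -2.58606090e-01]), 'joint_vel': array([ 2.74813550e-03, -6.12043300e-04,  2.75791040e-03,  3.01970603e-05,
        4.54092628e-04,  1.30032207e-04]), 'joint_efforts': array([-6.89620811e-04, -3.93320525e+01,  1.88929743e+01,  4.19796780e+00,
       -2.54344312e-03,  2.33768567e-06]), 'position': array([ 209.90324958, -588.12116561,  219.13172532]), 'ee_rot': array([-1.70480489e-01,  9.85360564e-01,  9.54698587e-04, -2.24063175e-04]), 'contact_force': array([ 0.105687  , -0.90225435, -0.75169505]), 'wrist_torque': array([-0.01829329, -0.05514414,  0.0038586 ]), 'grasp_force': 0.0, 'gripper_width': 85.48796612481256}
```

View pics/scene0.png

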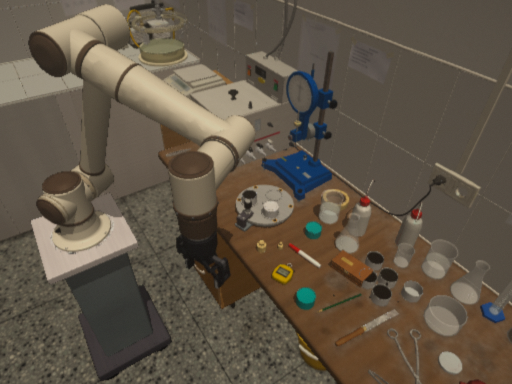

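View pics/top0.png

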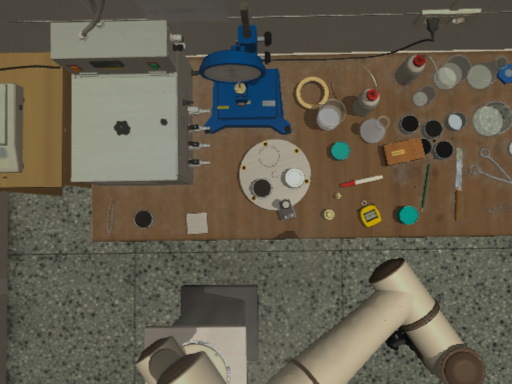

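The scene view shows the robot, the turntable at (264,205) and look-alikes to the right. In the top view:
- disc at about (275,174)
- black-filled lower tin at (262,187)
- lidded tin at (293,178)
- knob at (286,205)
- separator at (197,222)
- upper tin at (143,219)

```bash
cat > h.py <<'E'
import numpy as np,cv2
from scipy.spatial.transform import Rotation as R
def ray(d,u,v):
    p=np.array([(u-d["mtx"][0][2])/d["mtx"][0][0],(v-d["mtx"][1][2])/d["mtx"][1][1],1.])
    return R.from_quat(d["orientation"]).apply(p)
def fray(d,u,v):
    m=d["mtx"];a=np.array([(u-m[0][2])/m[0][0],(v-m[1][2])/m[1][1]]);r=np.hypot(*a)
    p=np.array([*(a/r*np.sin(r) if r>1e-9 else a),np.cos(r)])
    return R.from_quat(d["orientation"]).apply(p)
def onz(d,u,v,z,f=ray):
    r=f(d,u,v);o=np.array(d["position"]);return o+r*(z-o[2])/r[2]
def proj(d,P):
    p=R.from_quat(d["orientation"]).inv().apply(np.atleast_2d(P)-d["position"]);m=d["mtx"]
    return np.c_[p[:,0]/p[:,2]*m[0][0]+m[0][2],p[:,1]/p[:,2]*m[1][1]+m[1][2]]
def fproj(d,P):
    p=R.from_quat(d["orientation"]).inv().apply(np.atleast_2d(P)-d["position"]);m=d["mtx"]
    q=np.hypot(p[:,0],p[:,1]);t=np.arctan2(q,p[:,2])/np.maximum(q,1e-9)
    return np.c_[p[:,0]*t*m[0][0]+m[0][2],p[:,1]*t*m[1][1]+m[1][2]]
E
python3 - <<'E'
from h import *
d=dict(np.load("pics/top0.npz"));im=d["color"];g=cv2.cvtColor(im,cv2.COLOR_BGR2GRAY);hsv=cv2.cvtColor(im,cv2.COLOR_BGR2HSV)
def blobs(mask,box,amin):
    x0,y0,x1,y1=box;m=np.zeros_like(mask);m[y0:y1,x0:x1]=mask[y0:y1,x0:x1]
    return [c for c in cv2.findContours(m,cv2.RETR_EXTERNAL,cv2.CHAIN_APPROX_NONE)[0] if cv2.contourArea(c)>amin]
dark=(g<45).astype(np.uint8);grey=((hsv[...,1]<70)&(g>100)).astype(np.uint8)
for n,m,b,a,z in [("upper",dark,(125,200,160,238),80,34),("lower",dark,(248,172,276,202),80,62),("knob",dark,(276,194,300,222),20,106),("sep",grey,(180,205,215,238),200,16),("disc",grey,(230,130,318,216),2000,28)]:
    for c in blobs(m,b,a):
        if n=="disc": c=cv2.convexHull(c)
        (u,v),w,ang=cv2.minAreaRect(c); M=cv2.moments(c);mu,mv=M["m10"]/M["m00"],M["m01"]/M["m00"]
        print(n,round(mu,1),round(mv,1),np.round(w,1),round(ang,1),"rect ctr",np.round((u,v),1),"->",np.round(onz(d,mu,mv,z),1))
        if n=="sep":
            box=np.array([onz(d,*p,z) for p in cv2.boxPoints(((u,v),w,ang))]);e=np.diff(box[:,:2],axis=0);print(np.round(np.hypot(*e.T)),np.degrees(np.arctan2(e[:,1],e[:,0])))
cv2.imwrite("pics/c.png",cv2.resize(im[130:245,125:325],None,fx=4,fy=4,interpolation=cv2.INTER_CUBIC))
E
```

```text
upper 142.8 218.5 [15. 15.] 90.0 rect ctr [142.5 218.5] -> [490.6 152.5  34. ]
lower 261.5 187.5 [15. 15.] 90.0 rect ctr [261.5 187.5] -> [ 580.2 -217.5   62. ]
sep 196.5 222.9 [20.8 20.7] 85.9 rect ctr [196.5 222.8] -> [474.5 -11.6  16. ]
[65. 65. 65.] [ -86.68257573 -176.31234781   93.34588544]
disc 275.3 175.7 [71.3 71.4] 24.9 rect ctr [274.7 174.1] -> [ 618.5 -260.6   28. ]
```

View pics/c.png

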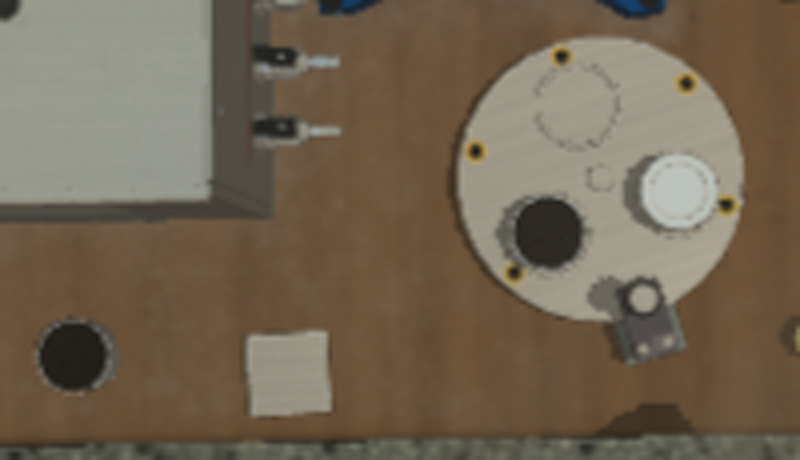

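Crop: the disc axis is at crop (600,178), i.e. (275,174.5) full-frame, the knob top at (643,298), i.e. (285.8,204.5), and the plate is turned about 3.5°. The lower tin is in the left nest. I'll write a helper that tracks the commanded pose and computes the move numbers.

```bash
cat > m.py <<'E'
# python3 m.py x y z yaw(deg of tool y)  -> shift/turn from last commanded pose (cmd.npy: x y z yaw); stores goal
import sys,numpy as np,os
def plan(x,y,z,yaw,save=True):
    c=np.load("cmd.npy") if os.path.exists("cmd.npy") else np.array([210.093,-588.609,220.112,109.63])
    a=np.radians(c[3]);ty=np.array([np.cos(a),np.sin(a)]);tx=np.array([-ty[1],ty[0]])
    # tool z down: x = y cross z
    tx=np.cross([*ty,0],[0,0,-1])[:2]
    d=np.array([x,y])-c[:2];sh=np.array([d@tx,d@ty,c[2]-z]);t=-np.radians((yaw-c[3]+90)%180-90)
    print("shift",sh.round(1),"turn z",round(t,4),"rows",round(np.linalg.norm(sh)/62.5,2),abs(np.degrees(t))/10.7)
def done(*rz):  # last row sent: turnz,sx,sy,sz
    c=np.load("cmd.npy") if os.path.exists("cmd.npy") else np.array([210.093,-588.609,220.112,109.63])
    t,sx,sy,sz=rz;a=np.radians(c[3]);ty=np.array([np.cos(a),np.sin(a),0]);tx=np.cross(ty,[0,0,-1])
    c[:3]+=sx*tx+sy*ty+np.array([0,0,-sz]);c[3]-=np.degrees(t);np.save("cmd.npy",c);print("cmd",c.round(2))
E
python3 - <<'E'
from h import *
from m import *
d=dict(np.load("pics/top0.npz"))
print(onz(d,285.75,204.5,106),onz(d,275,174.5,28))
plan(474.5,-11.6,130,93.5)
E
```

```text
[ 526.78754359 -288.60189024  106.        ] [ 622.15838488 -259.60288541   28.        ]
shift [-442.9  454.6   90.1] turn z 0.2815 rows 10.26 1.5074766355140183
```

Emit:
{"op": "carry_out", "data": {"motion": [[0, 0, 0.1, -40, 41, 8, 1], [0, 0, 0.2, -80, 82, 16, 1], [0, 0, 0.2815, -120, 123, 24, 1], [0, 0, 0.2815, -160, 164, 32, 1], [0, 0, 0.2815, -200, 205, 40, 1]]}}

```text
clock: 0.72
position: [329.9, -326.5, 179.7]
ee_rot: [-0.03, 1.0, 0.0, -0.0]
contact_force: [1.2, -0.2, -0.2]
gripper_width: 85.1
grasp_force: 0.0
```

```bash
python3 -c "
from m import *
done(.2815,-200,205,40);plan(474.5,-11.6,130,93.5)"
```

```text
cmd [ 329.6  -328.33  180.11   93.5 ]
shift [-164.   307.3   50.1] turn z 0.0 rows 5.63 0.00011570720255322881
```

Emit:
{"op": "carry_out", "data": {"motion": [[0, 0, 0, -28, 53, 8, 1], [0, 0, 0, -56, 106, 16, 1], [0, 0, 0, -84, 159, 24, 1], [0, 0, 0, -112, 212, 32, 1], [0, 0, 0, -140, 262, 40, 1]]}}

```text
clock: 1.35
position: [453.5, -56.2, 139.9]
ee_rot: [-0.031, 1.0, 0.0, 0.0]
contact_force: [0.7, -1.4, -0.3]
gripper_width: 85.0
grasp_force: 0.0
```

Emit:
{"op": "carry_out", "data": {"motion": [[0, 0, 0, -24, 45.3, 10.1, 1], [0, 0, 0, -24, 45.3, 10.1, 1], [0, 0, 0, -24, 45.3, 10.1, 1]]}}

```text
clock: 1.72
position: [473.9, -11.6, 129.6]
ee_rot: [-0.031, 1.0, -0.0, -0.001]
contact_force: [0.2, -0.1, 0.2]
gripper_width: 85.3
grasp_force: 0.0
```

```bash
python3 -c "
from m import *
from bench import *
import cv2
done(0,-140,262,40);done(0,-24,45.3,10.1)
d=get_image('wrist');np.savez('pics/w1.npz',**d);cv2.imwrite('pics/w1.png',d['color']);print(d['mtx'],d['position'],d['orientation'])"
```

```text
cmd [453.34 -58.27 140.11  93.5 ]
cmd [474.53 -11.59 130.01  93.5 ]
[[297.31863964   0.         258.54512071]
 [  0.         297.31863964 195.5907692 ]
 [  0.           0.           1.        ]] [400.53366406 -15.72203406 284.47139496] [0.67800334 0.72065309 0.10525245 0.09946111]
```

View pics/w1.png

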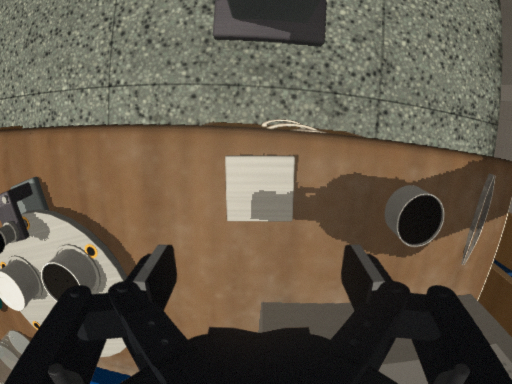

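The wrist view shows the plate at about (260,188), between and ahead of the open fingers. The upper tin's mouth is at (421,220) and the lower tin's at (67,275).

Run:
```python
from h import *
d=dict(np.load("pics/w1.npz"));im=d["color"];hsv=cv2.cvtColor(im,cv2.COLOR_BGR2HSV);g=cv2.cvtColor(im,cv2.COLOR_BGR2GRAY)
roi=np.zeros_like(g);roi[145:232,215:305]=1
m=((hsv[...,1]<75)&(g>55)).astype(np.uint8)*roi;m=cv2.morphologyEx(m,cv2.MORPH_OPEN,np.ones((5,5)))
c=max(cv2.findContours(m,0,2)[0],key=cv2.contourArea)
P=np.array([onz(d,*p[0],16,fray)[:2] for p in cv2.drawContours(m*0,[c],-1,1,1).nonzero() and c],np.float32)
r=cv2.minAreaRect(P);print("plate",r)
# dark mouths
for n,b,z in (("upper",(385,185,445,245),34),):
    x0,y0,x1,y1=b;mm=np.zeros_like(g);mm[y0:y1,x0:x1]=(g[y0:y1,x0:x1]<28)
    mm=cv2.morphologyEx(mm,cv2.MORPH_OPEN,np.ones((5,5)))
    c=max(cv2.findContours(mm,0,1)[0],key=cv2.contourArea);Q=np.array([onz(d,*p[0],z,fray)[:2] for p in c],np.float32)
    print(n,cv2.minEnclosingCircle(Q),cv2.fitEllipse(Q))
print(onz(d,260,188,16,fray))
```

```text
plate ((474.1650085449219, -10.477008819580078), (64.4017333984375, 64.17935180664062), 3.2608909606933594)
upper ((490.9509582519531, 153.15113830566406), 26.12148666381836) ((490.97216796875, 153.03854370117188), (48.93372344970703, 51.41042709350586), 65.03699493408203)
[473.21747614 -10.09792165  16.        ]
```

Emit:
{"op": "carry_out", "data": {"motion": [[0, 0, 0, 0, 0.6, 40, 1], [0, 0, 0, 0, 0.6, 80, 1], [0, 0, 0, 0, 0.6, 100, 1], [0, 0, 0, 0, 0.6, 112, 1], [0, 0, 0, 0, 0.6, 112, 1]]}}

```text
clock: 2.4
position: [474.1, -11.7, 17.8]
ee_rot: [-0.03, 1.0, -0.0, -0.0]
contact_force: [-0.8, 0.8, 0.2]
gripper_width: 85.6
grasp_force: 0.0
```

```bash
python3 -c "
from m import *
from bench import *
import cv2
done(0,0,.6,112)
d=get_image('wrist');np.savez('pics/w2.npz',**d);cv2.imwrite('pics/w2.png',d['color'][150:,100:450])"
```

```text
cmd [474.49 -10.99  18.01  93.5 ]
```

View pics/w2.png

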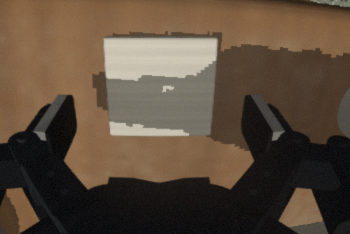

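The plate at crop (160,85) sits between the open fingers. The pad tip corners are at about crop (70,96) and (248,96). I'll work out the tip height from those.

Run:
```python
from h import *
d=dict(np.load("pics/w2.npz"))
for (u,v),y in (((172,246),-53.5),((163,244),-53.5),((346,246),31.5),((352,245),31.5)):
    r=fray(d,u,v);o=d["position"];print(o+r*(y-o[1])/r[1])
print(fproj(d,[[463,-53.5,z] for z in (0,5,10,15,20)]+[[463,31.5,z] for z in (0,5,10,15,20)]))
```

```text
[465.46571496 -53.5         48.35990232]
[457.94771827 -53.5         61.6842833 ]
[462.83974286  31.5         43.52806537]
[458.42317257  31.5         51.47577485]
[[192.48663506 208.25325382]
 [190.7814163  210.93439003]
 [188.99184062 213.75562914]
 [187.11199093 216.72748078]
 [185.13544464 219.8614406 ]
 [327.54514848 215.79519858]
 [329.28265257 218.63640321]
 [331.10370631 221.62255387]
 [333.0139247  224.76414571]
 [335.01937029 228.0726076 ]]
```

The image puts the tips higher than nominal because the open pads swing back. I'll go down a few more mm in small steps, watching the force.

Emit:
{"op": "carry_out", "data": {"motion": [[0, 0, 0, 0, 0, 1.5, 1], [0, 0, 0, 0, 0, 3, 1], [0, 0, 0, 0, 0, 3, 1]]}}

```text
clock: 2.82
position: [474.5, -10.9, 15.3]
ee_rot: [-0.031, 1.0, 0.0, 0.0]
contact_force: [0.7, 0.6, -1.1]
gripper_width: 85.3
grasp_force: 0.0
```

Emit:
{"op": "carry_out", "data": {"motion": [[0, 0, 0, 0, 0, 1, 1], [0, 0, 0, 0, 0, 2, 1], [0, 0, 0, 0, 0, 2, 1]]}}

```text
clock: 3.2
position: [474.3, -10.9, 12.9]
ee_rot: [-0.031, 1.0, -0.0, -0.0]
contact_force: [-0.7, -0.6, -0.1]
gripper_width: 85.3
grasp_force: 0.0
```

Emit:
{"op": "carry_out", "data": {"motion": [[0, 0, 0, 0, 0, 0, 0.4], [0, 0, 0, 0, 0, 0, 0.4], [0, 0, 0, 0, 0, 0, 0.4], [0, 0, 0, 0, 0, 0, 0.4]]}}

```text
clock: 3.7
position: [474.4, -10.9, 13.0]
ee_rot: [-0.031, 1.0, 0.0, 0.0]
contact_force: [-0.1, -0.0, 0.7]
gripper_width: 59.8
grasp_force: 0.0
```

```bash
python3 -c "
from m import *
from bench import *
import cv2
done(0,0,0,5)
d=get_image('wrist');np.savez('pics/w3.npz',**d);cv2.imwrite('pics/w3.png',cv2.resize(d['color'][200:330,140:380],None,fx=2.5,fy=2.5));print(d['position'],read_state())"
```

```text
cmd [474.49 -10.99  13.01  93.5 ]
[400.85894294 -15.09971776 167.78723855] {'clock': 3.75, 'joints': array([ 3.20411996e-01,  4.06087597e-01, -6.05881047e-01,  6.47372620e-06,
       -5.58818059e-01, -1.82993093e+00]), 'joint_vel': array([ 0.00022057,  0.00020689, -0.00048772,  0.00075992,  0.00308297,
       -0.00074901]), 'joint_efforts': array([ 8.55085582e-04, -3.21661055e+01,  1.07531217e+01,  2.38927983e+00,
       -3.18938428e-04,  9.98656816e-06]), 'position': array([474.37660451, -10.94981931,  13.02448388]), 'ee_rot': array([-3.06366466e-02,  9.99530588e-01, -2.69740730e-07,  5.10141496e-06]), 'contact_force': array([ 0.00887942,  0.30243533, -0.80337781]), 'wrist_torque': array([-0.00241555,  0.0468266 ,  0.03872037]), 'grasp_force': 0.0, 'gripper_width': 59.82601107378492}
```

View pics/w3.png

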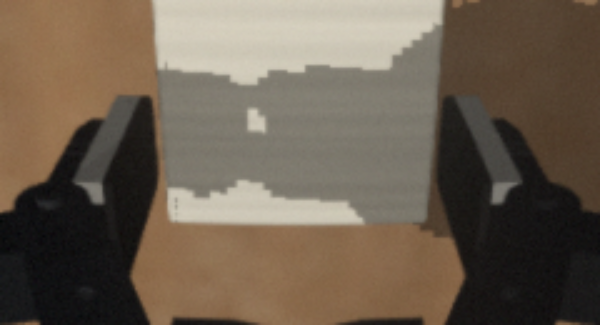

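The fingers passed 64 mm without touching, so the pads are still above the plate. Next I compute the tip height at this opening.

Run:
```python
from h import *
d=dict(np.load("pics/w3.npz"))
for (u,v),y in (((200,238.8),-10.9-29.9),((317.2,238.8),-10.9+29.9)):
    r=fray(d,u,v);o=d["position"];print(o+r*(y-o[1])/r[1])
m=R.from_quat(d["orientation"]).as_matrix();print(m[:,2])
```

```text
[465.68888222 -40.8         33.40463492]
[463.62811909  19.          30.06909302]
[ 0.28744877  0.01700607 -0.95764503]
```

Emit:
{"op": "carry_out", "data": {"motion": [[0, 0, 0, 0, 0, 0, 1], [0, 0, 0, 0, 0, 0, 1], [0, 0, 0, 0, 0, 4, 1], [0, 0, 0, 0, 0, 8, 1], [0, 0, 0, 0, 0, 8, 1]]}}

```text
clock: 4.38
position: [474.0, -11.1, 4.5]
ee_rot: [-0.031, 1.0, -0.0, -0.001]
contact_force: [-0.7, 0.4, 0.7]
gripper_width: 85.2
grasp_force: 0.0
```

Emit:
{"op": "carry_out", "data": {"motion": [[0, 0, 0, 0, 0, 1.5, 1], [0, 0, 0, 0, 0, 3, 1], [0, 0, 0, 0, 0, 3, 1]]}}

```text
clock: 4.75
position: [474.3, -10.9, 1.9]
ee_rot: [-0.031, 1.0, -0.0, -0.0]
contact_force: [0.1, 1.4, 0.1]
gripper_width: 85.2
grasp_force: 0.0
```

```bash
python3 -c "
from m import *
from bench import *
import cv2
done(0,0,0,11)
d=get_image('wrist');np.savez('pics/w4.npz',**d);e=get_image('scene');np.savez('pics/s4.npz',**e)
a=cv2.resize(d['color'][200:330,140:380],None,fx=2,fy=2)
from h import *
u,v=proj(e,[474,-11,20])[0].astype(int);print(u,v)
b=cv2.resize(e['color'][max(v-50,0):v+30,u-60:u+60],None,fx=4,fy=4,interpolation=cv2.INTER_CUBIC)
c=np.zeros((580,480,3),np.uint8);c[:260]=a;c[260:260+b.shape[0],:b.shape[1]]=b
cv2.imwrite('pics/w4.png',c)"
```

```text
cmd [474.49 -10.99   2.01  93.5 ]
199 183
```

View pics/w4.png

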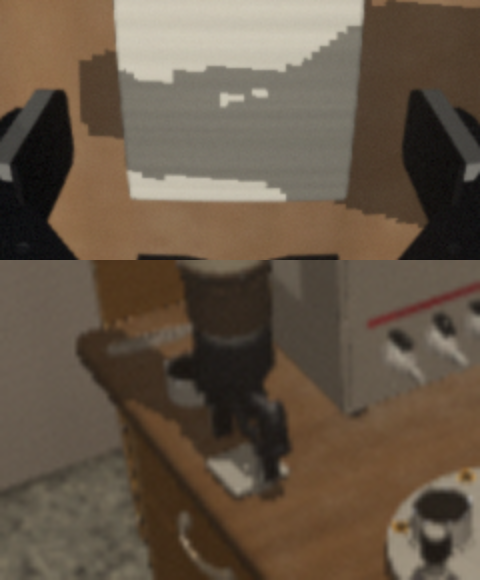

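The top half shows both open pads clear of the plate sides, with near tip corners at (70,92) and (408,92). The lower half is the scene view, with the gripper low over the plate. I'll try closing here.

Emit:
{"op": "carry_out", "data": {"motion": [[0, 0, 0, 0, 0, 0, 0.4], [0, 0, 0, 0, 0, 0, 0.4], [0, 0, 0, 0, 0, 0, 0.4], [0, 0, 0, 0, 0, 0, 0.4]]}}

```text
clock: 5.35
position: [474.4, -10.9, 2.0]
ee_rot: [-0.031, 1.0, 0.0, 0.0]
contact_force: [0.1, -0.2, 0.2]
gripper_width: 59.8
grasp_force: 0.0
```

Again no contact, so the real tips sit about 19 mm behind the nominal TCP at 60 mm opening, as the images say. I'll open, go down to TCP z = -13 and close.

Emit:
{"op": "carry_out", "data": {"motion": [[0, 0, 0, 0, 0, 0, 1], [0, 0, 0, 0, 0, 0, 1], [0, 0, 0, 0, 0, 3, 1], [0, 0, 0, 0, 0, 8, 1], [0, 0, 0, 0, 0, 8, 1]]}}

```text
clock: 5.98
position: [473.9, -11.1, -6.6]
ee_rot: [-0.031, 1.0, -0.0, -0.001]
contact_force: [-0.6, 0.2, 0.8]
gripper_width: 85.6
grasp_force: 0.0
```

Emit:
{"op": "carry_out", "data": {"motion": [[0, 0, 0, 0, 0, 4, 1], [0, 0, 0, 0, 0, 7, 1], [0, 0, 0, 0, 0, 7, 1]]}}

```text
clock: 6.35
position: [474.1, -11.0, -13.3]
ee_rot: [-0.031, 1.0, -0.0, -0.0]
contact_force: [0.2, -0.8, 0.5]
gripper_width: 85.6
grasp_force: 0.0
```

Emit:
{"op": "carry_out", "data": {"motion": [[0, 0, 0, 0, 0, 0, 0.4], [0, 0, 0, 0, 0, 0, 0.4], [0, 0, 0, 0, 0, 0, 0.4], [0, 0, 0, 0, 0, 0, 0.4]]}}

```text
clock: 6.85
position: [474.6, -10.9, -12.4]
ee_rot: [-0.031, 1.0, 0.0, 0.0]
contact_force: [-0.6, -0.1, 5.1]
gripper_width: 62.1
grasp_force: 65.2
```

Gripped. I'll lift and check with the wrist and scene cameras numerically.

Emit:
{"op": "carry_out", "data": {"motion": [[0, 0, 0, 0, 0, -5, 0.4], [0, 0, 0, 0, 0, -30, 0.4], [0, 0, 0, 0, 0, -70, 0.4], [0, 0, 0, 0, 0, -113, 0.4], [0, 0, 0, 0, 0, -113, 0.4]]}}

```text
clock: 7.48
position: [476.7, -10.3, 103.4]
ee_rot: [-0.031, 1.0, 0.001, 0.004]
contact_force: [0.6, 0.6, -0.8]
gripper_width: 62.0
grasp_force: 65.5
```

```bash
python3 -c "
from m import *
from bench import *
import cv2
done(0,0,0,15);done(0,0,0,-113)
d=get_image('wrist');np.savez('pics/w5.npz',**d);
a=cv2.resize(d['color'],None,fx=1.5,fy=1.5)
cv2.imwrite('pics/w5.png',a);print(read_state()['position'],d['position'])"
```

```text
cmd [474.49 -10.99 -12.99  93.5 ]
cmd [474.49 -10.99 100.01  93.5 ]
[475.05212086 -10.63686305 101.39650888] [401.99724208 -14.83164833 257.56106589]
```

View pics/w5.png

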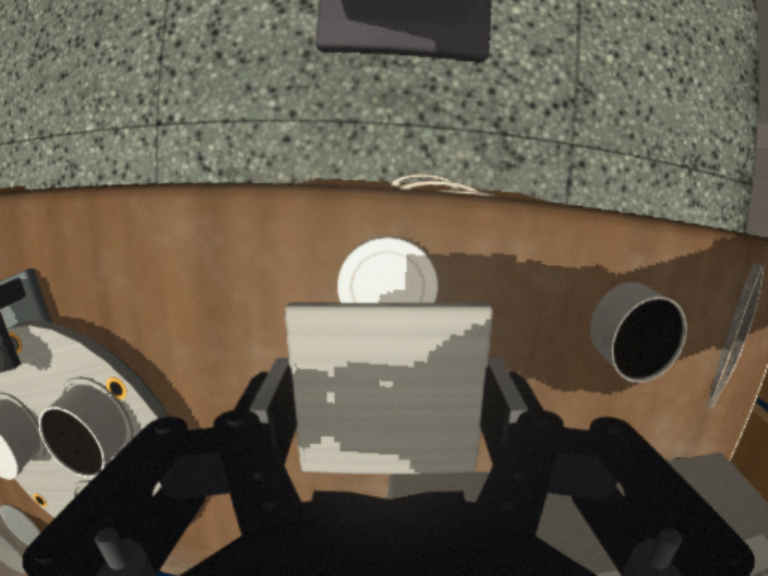

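The plate is held flat between the pads, with top corners at (287,308), (491,308), (479,472) and (300,472) in the 1.5x picture. The lid is exposed at (387,283), and the lower tin's mouth is at (84,428). PnP will give the plate pose in the tool.

Run:
```python
from h import *
d=dict(np.load("pics/w5.npz"));im=d["color"];hsv=cv2.cvtColor(im,cv2.COLOR_BGR2HSV);g=cv2.cvtColor(im,cv2.COLOR_BGR2GRAY)
K=d["mtx"]
# rectify all to pinhole points
def pin(p): 
    a=(np.array(p,float)-K[:2,2])/K[0,0];r=np.linalg.norm(a,axis=1,keepdims=True);return a*np.tan(r)/r
c=np.array([[287,308],[491,308],[479,472],[300,472]])/1.5
obj=np.array([[-32,-32,0],[-32,32,0],[32,32,0],[32,-32,0]],float) # near(-x),y- ; image left=y-
ok,rv,tv=cv2.solvePnP(obj,pin(c).reshape(-1,1,2),np.eye(3),None)
Rw=R.from_quat(d["orientation"]);P=Rw.apply(tv.ravel())+d["position"];N=(Rw*R.from_rotvec(rv.ravel())).as_matrix()
tcp=np.array([475.05,-10.64,101.4])
print("plate top ctr",P,"rel tcp",P-tcp,"\n",N.round(3))
# mouths
for n,f,z in (("w1",(30,240,105,310),62),("w5",(20,250,80,325),62)):
    e=dict(np.load(f"pics/{n}.npz"));gg=cv2.cvtColor(e["color"],cv2.COLOR_BGR2GRAY);x0,y0,x1,y1=f
    m=np.zeros_like(gg);m[y0:y1,x0:x1]=gg[y0:y1,x0:x1]<30;m=cv2.morphologyEx(m,cv2.MORPH_OPEN,np.ones((5,5)))
    for q in cv2.findContours(m,0,1)[0]:
        if cv2.contourArea(q)>300:
            Q=np.array([onz(e,*p[0],z,fray)[:2] for p in q],np.float32);print(n,cv2.minEnclosingCircle(Q),cv2.boundingRect(q))
```

```text
plate top ctr [478.20497118  -9.56686086 129.82350382] rel tcp [ 3.15497118  1.07313914 28.42350382] 
 [[ 0.997 -0.065 -0.032]
 [ 0.064  0.998 -0.01 ]
 [ 0.033  0.008  0.999]]
w1 ((600.02587890625, -199.9920654296875), 42.09465789794922) (56, 285, 49, 25)
```

```bash
cat > mouth.py <<'E'
from h import *
def mouth(e,P0,z,ths=(35,45,55,65),f=fray,fp=fproj):
    g=cv2.cvtColor(e["color"],cv2.COLOR_BGR2GRAY);u,v=fp(e,[*P0,z])[0]
    for t in ths:
        m=(g<t).astype(np.uint8);m=cv2.morphologyEx(m,cv2.MORPH_OPEN,np.ones((3,3)))
        n,l,s,cc=cv2.connectedComponentsWithStats(m,connectivity=4);k=l[int(round(v)),int(round(u))]
        if k==0: continue
        q=max(cv2.findContours((l==k).astype(np.uint8),0,1)[0],key=cv2.contourArea)
        Q=np.array([onz(e,*p[0],z,f)[:2] for p in q],np.float32)
        if len(Q)>8: print(t,s[k],"circ",np.round(cv2.minEnclosingCircle(Q)[0],1),round(cv2.minEnclosingCircle(Q)[1],1),"ell",np.round(cv2.fitEllipse(Q)[0],1),np.round(cv2.fitEllipse(Q)[1],1))
E
python3 - <<'E'
from mouth import *
for n,f in(("w1",0),("w5",0),("top0",1),("scene0",1)):
    e=dict(np.load(f"pics/{n}.npz"));print(n)
    a=dict(f=ray,fp=proj) if f else {}
    mouth(e,(579,-218),62,**a)
e=dict(np.load("pics/w5.npz"));print("upper");mouth(e,(491,153),34)
from bench import *
e=get_image("wrist");np.savez("pics/w6.npz",**e);s=read_state();print(s["position"],s["ee_rot"],e["position"])
mouth(e,(579,-218),62)
im=e["color"];hsv=cv2.cvtColor(im,cv2.COLOR_BGR2HSV);g=cv2.cvtColor(im,cv2.COLOR_BGR2GRAY)
m=((hsv[...,1]<60)&(g>70)).astype(np.uint8);m[:203]=0;m[320:]=0;m[:,:185]=0;m[:,333:]=0
m=cv2.morphologyEx(m,cv2.MORPH_OPEN,np.ones((9,9)));q=max(cv2.findContours(m,0,1)[0],key=cv2.contourArea)
for z in (128.5,129.5,130.5): print("plate",cv2.minAreaRect(np.array([onz(e,*p[0],z,fray)[:2] for p in q],np.float32)),cv2.boundingRect(q))
E
```

```text
w1
35 [    6   246   506   138 34836] circ [841.3  10.1] 484.0 ell [685.2 -14.9] [296.5 849. ]
45 [    5   245   507   139 35472] circ [842.5   7.9] 486.3 ell [684.7 -17.1] [295.9 863. ]
55 [    5   245   507   139 35887] circ [842.5   7.9] 486.3 ell [680.5 -18.7] [289.4 907. ]
65 [    5   177   507   207 37911] circ [842.5   7.9] 486.3 ell [658.  -84.8] [309. 942.]
w5
35 [  29  274   38   41 1005] circ [ 580.  -218.1] 25.9 ell [ 580. -218.] [46.4 50.3]
45 [  28  274   39   41 1044] circ [ 580.7 -218.4] 26.2 ell [ 580.1 -218.1] [47.8 50.9]
55 [   15   246   488   138 36065] circ [775.3   9.7] 387.2 ell [643.   -4.1] [244.5 711.2]
65 [   15   179   488   205 38552] circ [771.7   9.5] 387.3 ell [627.1 -56.4] [258.3 749.8]
top0
45 [254 180  16  16 208] circ [ 580.2 -217.5] 24.1 ell [ 580.2 -217.5] [46.8 46.8]
55 [254 180  16  16 213] circ [ 579.6 -218.2] 25.0 ell [ 579.8 -217.7] [46.7 48.1]
65 [254 180  16  16 216] circ [ 579.8 -217.6] 25.5 ell [ 579.9 -217.6] [47.4 48.2]
scene0
45 [244 191  11   7  64] circ [ 579.5 -219.1] 21.1 ell [ 580. -218.] [35.9 40.7]
55 [244 191  11   7  70] cir
[... 683 characters left out ...]
.5 ell [637.3  -4.1] [237.4 710.2]
45 [   15   246   488   138 35599] circ [766.6   8.8] 380.0 ell [636.4  -3. ] [237.8 716.1]
55 [   15   245   488   139 36071] circ [767.    8.3] 380.6 ell [637.1  -4.8] [239.8 705.4]
65 [   15   182   488   202 38579] circ [763.3   8.1] 380.6 ell [622.  -57.3] [252.7 742.2]
plate ((475.4952392578125, -10.442878723144531), (64.70785522460938, 64.30719757080078), 3.3792853355407715) (190, 203, 138, 113)
plate ((474.9103698730469, -10.47861099243164), (64.19994354248047, 63.802433013916016), 3.3793399333953857) (190, 203, 138, 113)
plate ((474.3254089355469, -10.514385223388672), (63.692047119140625, 63.29766845703125), 3.379286766052246) (190, 203, 138, 113)
```

```bash
python3 -c "
from m import *
plan(579.4,-218.2,80,93.5)"
```

```text
shift [ -92.1 -213.2   20. ] turn z 0.0 rows 3.73 0.00011570720255322881
```

Emit:
{"op": "carry_out", "data": {"motion": [[0, 0, 0, -20, -48, -8, 0.4], [0, 0, 0, -42, -98, -8, 0.4], [0, 0, 0, -66, -150, -8, 0.4], [0, 0, 0, -86, -198, -8, 0.4], [0, 0, 0, -92.1, -213.2, -8, 0.4]]}}

```text
clock: 8.2
position: [579.0, -220.5, 105.2]
ee_rot: [-0.029, 1.0, 0.0, -0.002]
contact_force: [-0.3, 0.8, -1.4]
gripper_width: 62.0
grasp_force: 65.6
```

Emit:
{"op": "carry_out", "data": {"motion": [[0, 0, 0, 0, 0, 20, 0.4], [0, 0, 0, 0, 0, 43, 0.4], [0, 0, 0, 0, 0, 43, 0.4], [0, 0, 0, 0, 0, 43, 0.4]]}}

```text
clock: 8.7
position: [579.4, -217.8, 65.1]
ee_rot: [-0.031, 1.0, -0.0, -0.0]
contact_force: [1.0, 0.8, 0.2]
gripper_width: 62.3
grasp_force: 65.6
```

Run:
```python
from mouth import *
from m import *
from bench import *
done(0,-92.1,-213.2,-8);done(0,0,0,43)
e=get_image("wrist");np.savez("pics/w7.npz",**e);s=read_state();print(s["position"],e["position"],s["contact_force"])
zt=s["position"][2]+28.4
im=e["color"];hsv=cv2.cvtColor(im,cv2.COLOR_BGR2HSV);g=cv2.cvtColor(im,cv2.COLOR_BGR2GRAY)
m=((hsv[...,1]<60)&(g>70)).astype(np.uint8);m[:203]=0;m[320:]=0;m[:,:185]=0;m[:,333:]=0
m=cv2.morphologyEx(m,cv2.MORPH_OPEN,np.ones((9,9)));q=max(cv2.findContours(m,0,1)[0],key=cv2.contourArea)
print("plate",cv2.minAreaRect(np.array([onz(e,*p[0],zt,fray)[:2] for p in q],np.float32)),cv2.boundingRect(q))
cv2.imwrite("pics/w7.png",e["color"][150:350,100:420].repeat(2,0).repeat(2,1))
```

```text
cmd [ 579.44 -218.17  108.01   93.5 ]
cmd [ 579.44 -218.17   65.01   93.5 ]
[ 579.8441546  -217.85499064   65.68902241] [ 505.99665894 -221.96220293  219.91376328] [0.52111425 0.48162736 0.00322336]
plate ((580.9281616210938, -217.60281372070312), (67.66648864746094, 73.30575561523438), 3.5489559173583984) (185, 203, 148, 117)
```

View pics/w7.png

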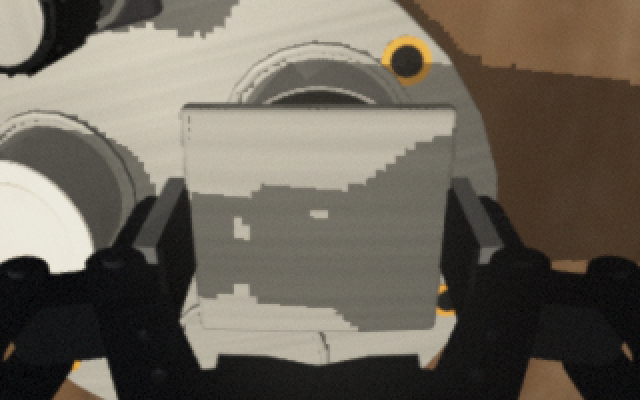

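The plate hovers over the tin: near corners (184,109) and (455,111), far corners (203,330) and (436,327) in the 2x crop, and the tin's rim shows behind at about (323,90).

Run:
```python
from h import *
e=dict(np.load("pics/w7.npz"))
c=np.array([[184,109],[455,111],[436,327],[203,330]])/2+[100,150]
for z in (93,94): 
    P=np.array([onz(e,*p,z,fray) for p in c]);print(P.mean(0),np.linalg.norm(np.diff(P,axis=0),axis=1))
# rim outer arc points (tin top z=63)
p=np.array([[232,103],[245,78],[280,52],[320,42],[365,52],[400,82],[412,103]])/2+[100,150]
for z in (28,31,63): 
    Q=np.array([onz(e,*x,z,fray)[:2] for x in p],np.float32);A=np.c_[2*Q,np.ones(len(Q))];s=np.linalg.lstsq(A,(Q**2).sum(1),rcond=None)[0];print(z,s[:2],np.sqrt(s[2]+s[0]**2+s[1]**2))
```

```text
[ 580.12608463 -216.88841862   93.        ] [62.0830499  62.63241636 63.84196414]
[ 579.54199175 -216.92839682   94.        ] [61.59387482 62.13891262 63.33892994]
28 [ 579.5557534  -215.98929181] 32.97093339329642
31 [ 578.40541565 -216.08301267] 32.455282460459934
63 [ 566.14019389 -217.07849575] 26.957699984908075
```

Emit:
{"op": "carry_out", "data": {"motion": [[0, 0, 0, 0, -0.7, 10, 0.4], [0, 0, 0, 0, -0.7, 18, 0.4], [0, 0, 0, 0, -0.7, 22, 0.4], [0, 0, 0, 0, -0.7, 22, 0.4], [0, 0, 0, 0, -0.7, 22, 0.4]]}}

```text
clock: 9.38
position: [579.6, -218.9, 43.2]
ee_rot: [-0.031, 1.0, -0.0, 0.0]
contact_force: [0.2, 0.9, -0.0]
gripper_width: 61.8
grasp_force: 65.6
```

Emit:
{"op": "carry_out", "data": {"motion": [[0, 0, 0, 0, 0, 1, 0.4], [0, 0, 0, 0, 0, 2, 0.4], [0, 0, 0, 0, 0, 2, 0.4]]}}

```text
clock: 9.75
position: [579.5, -218.8, 41.1]
ee_rot: [-0.031, 1.0, -0.0, 0.0]
contact_force: [0.6, -0.5, 0.7]
gripper_width: 62.0
grasp_force: 65.6
```

Emit:
{"op": "carry_out", "data": {"motion": [[0, 0, 0, 0, 0, 0.7, 0.4], [0, 0, 0, 0, 0, 0.7, 0.4]]}}

```text
clock: 10.0
position: [579.5, -218.8, 41.0]
ee_rot: [-0.031, 1.0, -0.0, 0.0]
contact_force: [-1.8, 0.5, 5.0]
gripper_width: 62.0
grasp_force: 66.1
```

Emit:
{"op": "carry_out", "data": {"motion": [[0, 0, 0, 0, 0, 0.7, 0.4], [0, 0, 0, 0, 0, 0.7, 0.4]]}}

```text
clock: 10.25
position: [579.6, -218.8, 41.0]
ee_rot: [-0.031, 1.0, -0.0, 0.0]
contact_force: [-3.4, 1.6, 7.8]
gripper_width: 61.6
grasp_force: 66.4
```

Contact. Release and retract straight up.

Emit:
{"op": "carry_out", "data": {"motion": [[0, 0, 0, 0, 0, -0.5, 0.6], [0, 0, 0, 0, 0, -0.5, 1], [0, 0, 0, 0, 0, -0.5, 1], [0, 0, 0, 0, 0, -0.5, 1], [0, 0, 0, 0, 0, -10, 1]]}}

```text
clock: 10.88
position: [578.8, -218.7, 49.0]
ee_rot: [-0.031, 1.0, 0.0, -0.001]
contact_force: [-0.2, -0.4, -0.1]
gripper_width: 85.3
grasp_force: 0.0
```

Emit:
{"op": "carry_out", "data": {"motion": [[0, 0, 0, 0, 0, -30, 1], [0, 0, 0, 0, 0, -65, 1], [0, 0, 0, 0, 0, -100, 1], [0, 0, 0, 0, 0, -100, 1], [0, 0, 0, 0, 0, -100, 1]]}}

```text
clock: 11.5
position: [579.0, -218.6, 149.6]
ee_rot: [-0.031, 1.0, 0.0, -0.0]
contact_force: [0.1, 0.9, -0.5]
gripper_width: 85.3
grasp_force: 0.0
```

Run:
```python
from mouth import *
from m import *
from bench import *
done(0,0,-.7,22+2+1.4);done(0,0,0,-10);done(0,0,0,-100)
e=get_image("wrist");np.savez("pics/w8.npz",**e);s=read_state();print(s["position"],s["contact_force"])
P=[[580+a*32,-218+b*32,69] for a,b in((-1,-1),(-1,1),(1,1),(1,-1))];print(fproj(e,P).round(1).tolist())
im=e["color"];hsv=cv2.cvtColor(im,cv2.COLOR_BGR2HSV);g=cv2.cvtColor(im,cv2.COLOR_BGR2GRAY)
cv2.imwrite("pics/w8.png",cv2.resize(im[130:290,150:370],None,fx=3,fy=3))
t=get_image("top");np.savez("pics/t8.npz",**t)
```

```text
cmd [ 579.48 -218.87   39.61   93.5 ]
cmd [ 579.48 -218.87   49.61   93.5 ]
cmd [ 579.48 -218.87  149.61   93.5 ]
[ 578.71102967 -218.61098388  148.90906937] [-1.03087269  0.05858359  0.68733113]
[[221.7, 160.0], [300.8, 164.7], [293.3, 237.0], [219.9, 233.0]]
```

View pics/w8.png

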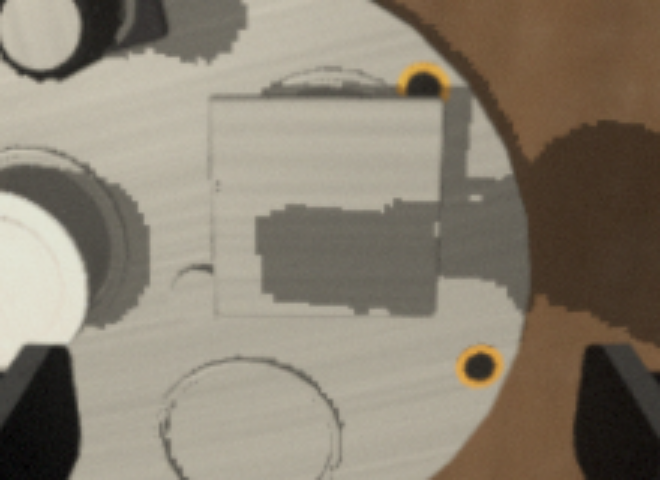

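The plate lies flat on the tin: corners (210,97), (443,98), (436,315) and (215,316) in the 3x crop, with the knob top at (40,38). That was my tenth picture, so I continue numerically.

Run:
```python
from h import *
from m import *
e=dict(np.load("pics/w8.npz"))
c=np.array([[210,98],[443,98],[436,315],[215,316]])/3+[150,130]-0.33
P=np.array([onz(e,*p,69,fray) for p in c]);print(P.mean(0),np.linalg.norm(np.diff(P,axis=0),axis=1))
print("knob",onz(e,*(np.array([40,37])/3+[150,130]),106,fray))
im=e["color"];g=cv2.cvtColor(im,cv2.COLOR_BGR2GRAY)
m=np.zeros_like(g);m[120:160,140:180]=g[120:160,140:180]>110
n,l,s,cc=cv2.connectedComponentsWithStats(m,connectivity=4);k=l[143,163];print(s[k],cc[k],onz(e,*cc[k],106,fray))
t=dict(np.load("pics/t8.npz"));print(t["position"])
plan(491,153,150,93.5)
```

```text
[ 579.95395826 -218.51324311   69.        ] [62.71937399 63.56473257 64.15013673]
knob [ 530.6330324  -287.19850128  106.        ]
[149 124  28  30 630] [162.78888889 138.43174603] [ 527.9157609  -287.61511661  106.        ]
[ 502.70858269 -237.72313054 1420.76675278]
shift [ 65.6 376.6  -0.4] turn z 0.0 rows 6.12 0.00011570720255322881
```

Plate at (580.0,-218.5), tin at (580,-218). The path to the upper tin needs to pull back in x first, clear of the bath.

```bash
python3 -c "
from m import *
plan(475,-120,150,93.5)
np.save('bak.npy',np.load('cmd.npy'));done(0,98,105,0);plan(491,153,110,93.5)"
```

```text
shift [ 98.2 105.1  -0.4] turn z 0.0 rows 2.3 0.00011570720255322881
cmd [ 475.25 -120.05  149.61   93.5 ]
shift [-32.4 271.6  39.6] turn z 0.0 rows 4.42 0.00011570720255322881
```

Emit:
{"op": "carry_out", "data": {"motion": [[0, 0, 0, 35, 25, 0, 1], [0, 0, 0, 70, 60, 0, 1], [0, 0, 0, 98, 105, 0, 1]]}}

```text
clock: 11.98
position: [473.3, -119.6, 148.4]
ee_rot: [-0.03, 1.0, -0.0, -0.001]
contact_force: [0.5, 0.5, 0.9]
gripper_width: 85.4
grasp_force: 0.0
```

Emit:
{"op": "carry_out", "data": {"motion": [[0, 0, 0, 0, 56, 0, 1], [0, 0, 0, -8, 112, 8, 1], [0, 0, 0, -16, 168, 20, 1], [0, 0, 0, -24, 224, 30, 1], [0, 0, 0, -32.4, 271.6, 39.6, 1]]}}

```text
clock: 12.6
position: [490.3, 154.9, 108.9]
ee_rot: [-0.031, 1.0, -0.001, -0.001]
contact_force: [1.8, 0.5, -1.1]
gripper_width: 85.2
grasp_force: 0.0
```

Emit:
{"op": "carry_out", "data": {"motion": [[0, 0, 0, 0, 0, 0, 1], [0, 0, 0, 0, 0, 0, 1]]}}

```text
clock: 12.85
position: [490.2, 152.7, 109.1]
ee_rot: [-0.031, 1.0, -0.001, -0.001]
contact_force: [0.4, -0.1, 0.8]
gripper_width: 85.1
grasp_force: 0.0
```

Run:
```python
from mouth import *
from m import *
from bench import *
done(0,-32.4,271.6,39.6)
e=get_image("wrist");np.savez("pics/w9.npz",**e);s=read_state();print(s["position"],s["contact_force"])
mouth(e,(491,153),34)
t=get_image("top")
```

```text
cmd [491.01 153.02 110.01  93.5 ]
[490.35775899 152.29331172 109.50563189] [-0.25647385 -0.24822841  0.18185523]
35 [ 233  197   58   34 1496] circ [496.6 156.2] 24.7 ell [500.3 156. ] [29.4 49.3]
45 [ 227  172   65   60 3080] circ [491.3 153.3] 26.4 ell [491.1 153.2] [51.1 52.1]
55 [ 227  171   65   61 3142] circ [491.  153.3] 26.6 ell [491.1 153.2] [51.7 52.6]
65 [ 227  171   65   62 3188] circ [491.4 153.1] 26.7 ell [491.2 153.2] [52.3 52.7]
```

Emit:
{"op": "carry_out", "data": {"motion": [[0, 0, 0, -0.7, 0.7, 40, 1], [0, 0, 0, -0.7, 0.7, 75, 1], [0, 0, 0, -0.7, 0.7, 100, 1], [0, 0, 0, -0.7, 0.7, 116, 1], [0, 0, 0, -0.7, 0.7, 116, 1]]}}

```text
clock: 13.58
position: [490.8, 152.2, -6.8]
ee_rot: [-0.03, 1.0, -0.001, -0.001]
contact_force: [-0.1, -0.5, -0.2]
gripper_width: 85.3
grasp_force: 0.0
```

Emit:
{"op": "carry_out", "data": {"motion": [[0, 0, 0, 0, 0, 0, 0.6], [0, 0, 0, 0, 0, 0, 0.2], [0, 0, 0, 0, 0, 0, 0.2], [0, 0, 0, 0, 0, 0, 0.2], [0, 0, 0, 0, 0, 0, 0.2]]}}

```text
clock: 14.2
position: [492.4, 154.1, -4.5]
ee_rot: [-0.031, 1.0, 0.001, 0.001]
contact_force: [-0.7, -1.6, 6.7]
gripper_width: 55.5
grasp_force: 63.9
```

Emit:
{"op": "carry_out", "data": {"motion": [[0, 0, 0, 0, 0, -8, 0.2], [0, 0, 0, 0, 0, -35, 0.2], [0, 0, 0, 0, 0, -80, 0.2], [0, 0, 0, 0, 0, -130, 0.2], [0, 0, 0, 0, 0, -130, 0.2]]}}

```text
clock: 14.82
position: [494.0, 155.4, 128.7]
ee_rot: [-0.031, 1.0, 0.003, 0.005]
contact_force: [-0.3, -0.0, -1.4]
gripper_width: 55.0
grasp_force: 63.7
```

Run:
```python
from mouth import *
from m import *
from bench import *
done(0,-.7,.7,116);done(0,0,0,-130)
e=get_image("wrist");e=get_image("wrist");np.savez("pics/w10.npz",**e);s=read_state();print(s["position"],s["contact_force"],e["position"])
p=s["position"];zt=p[2]+4.5+34
for dz in (-2,0,2): mouth(e,p[:2],zt+dz,(45,55))
plan(475,-120,124,93.5)
```

```text
cmd [491.66 153.76  -5.99  93.5 ]
cmd [491.66 153.76 124.01  93.5 ]
[491.04179808 153.7835371  124.44963673] [-0.60259216  0.48310342 -0.8027726 ] [418.03372247 149.83945843 280.62292695]
45 [ 201  222  116   95 8584] circ [492.4 154.6] 27.5 ell [493.  154.8] [52.2 54.7]
55 [ 200  222  118   96 8786] circ [492.4 154.6] 27.7 ell [492.8 154.7] [53.2 54.8]
45 [ 201  222  116   95 8584] circ [491.2 154.5] 27.0 ell [491.8 154.8] [51.3 53.8]
55 [ 200  222  118   96 8786] circ [491.1 154.5] 27.2 ell [491.6 154.6] [52.3 53.9]
45 [ 201  222  116   95 8584] circ [489.9 154.5] 26.6 ell [490.5 154.7] [50.4 52.9]
55 [ 200  222  118   96 8786] circ [489.9 154.4] 26.8 ell [490.3 154.5] [51.4 53. ]
shift [  33.3 -272.2    0. ] turn z 0.0 rows 4.39 0.00011570720255322881
```

Emit:
{"op": "carry_out", "data": {"motion": [[0, 0, 0, 15, -50, -4, 0.2], [0, 0, 0, 33.3, -105, -8, 0.2], [0, 0, 0, 33.3, -163, -10, 0.2], [0, 0, 0, 33.3, -220, -10, 0.2], [0, 0, 0, 33.3, -272.2, -10, 0.2]]}}

```text
clock: 15.55
position: [473.6, -121.7, 132.5]
ee_rot: [-0.03, 1.0, 0.0, -0.002]
contact_force: [1.0, -0.2, -1.2]
gripper_width: 55.1
grasp_force: 63.8
```

Run:
```python
from m import *
done(0,33.3,-272.2,-10);plan(579.8,-219.2,134,93.5)
```

```text
cmd [ 475.05 -119.96  134.01   93.5 ]
shift [ -98.5 -105.4    0. ] turn z 0.0 rows 2.31 0.00011570720255322881
```

Emit:
{"op": "carry_out", "data": {"motion": [[0, 0, 0, -40, -43, 0, 0.2], [0, 0, 0, -80, -86, 0, 0.2], [0, 0, 0, -98.5, -105.4, 10, 0.2], [0, 0, 0, -98.5, -105.4, 34, 0.2], [0, 0, 0, -98.5, -105.4, 34, 0.2]]}}

```text
clock: 16.18
position: [576.8, -218.8, 95.7]
ee_rot: [-0.03, 1.0, 0.001, -0.005]
contact_force: [-1.7, 0.6, -0.5]
gripper_width: 55.2
grasp_force: 63.8
```

Emit:
{"op": "carry_out", "data": {"motion": [[0, 0, 0, 0, 0, 6, 0.2], [0, 0, 0, 0, 0, 6, 0.2], [0, 0, 0, 0, 0, 6, 0.2]]}}

```text
clock: 16.55
position: [580.0, -218.9, 94.9]
ee_rot: [-0.031, 1.0, -0.0, 0.001]
contact_force: [0.1, -0.3, -1.3]
gripper_width: 55.1
grasp_force: 63.9
```

Run:
```python
from mouth import *
from m import *
from bench import *
done(0,-98.5,-105.4,34);done(0,0,0,6)
e=get_image("wrist");np.savez("pics/w11.npz",**e);s=read_state();print(s["position"],s["ee_rot"],e["position"])
p=s["position"];zt=p[2]+4.5+34
for dz in (0,): mouth(e,p[:2],zt+dz,(45,55,65))
t=get_image("top");np.savez("pics/t11.npz",**t)
# plate near edge: grey profile along column lines at tool centre
g=cv2.cvtColor(e["color"],cv2.COLOR_BGR2GRAY)
print(fproj(e,[[548,-218.5,69],[548,-240,69],[548,-197,69]]).round(1))
for u in (235,260,285): print(u,g[170:225,u].tolist())
```

```text
cmd [ 579.8  -219.15  100.01   93.5 ]
cmd [ 579.8  -219.15   94.01   93.5 ]
[ 580.0693304  -218.89169109   94.86903443] [-3.08874665e-02  9.99522610e-01 -1.34835175e-04  7.05799381e-04] [ 506.31536181 -223.02780483  249.52130897]
45 [ 201  223  116   95 8354] circ [ 578.1 -218.7] 26.6 ell [ 579.2 -218.2] [48.9 53.7]
55 [ 200  222  118   96 8812] circ [ 578.2 -218.7] 26.9 ell [ 578.5 -218.6] [51.5 53.3]
65 [ 200  222  118   96 8878] circ [ 578.2 -218.7] 27.0 ell [ 578.6 -218.6] [51.7 53.5]
[[261.9 176.1]
 [227.5 174.2]
 [296.1 178.3]]
235 [155, 132, 138, 139, 128, 108, 127, 185, 205, 213, 213, 216, 216, 218, 218, 215, 214, 214, 211, 209, 211, 213, 213, 216, 218, 216, 217, 215, 217, 211, 180, 140, 133, 130, 128, 130, 126, 125, 126, 125, 125, 124, 123, 123, 124, 122, 122, 126, 123, 110, 111, 148, 242, 242, 213]
260 [113, 108, 105, 110, 110, 103, 129, 179, 199, 211, 213, 215, 218, 218, 218, 216, 211, 207, 148, 130, 129, 129, 133, 131, 136, 129, 115, 110, 113, 111, 115, 111, 111, 111, 112, 109, 108, 110, 110, 107, 107, 107, 108, 108, 111, 107, 108, 134, 239, 242, 201, 80, 44, 41, 44]
285 [125, 130, 128, 128, 118, 102, 117, 171, 196, 206, 208, 211, 214, 217, 213, 213, 206, 152, 127, 128, 127, 129, 132, 133, 135, 134, 133, 128, 132, 130, 131, 124, 106, 105, 100, 101, 103, 99, 101, 101, 100, 100, 98, 98, 95, 99, 99, 101, 101, 96, 97, 103, 150, 240, 242]
```

Emit:
{"op": "carry_out", "data": {"motion": [[0, 0, 0, -0.6, 0, 12, 0.2], [0, 0, 0, -0.6, 0, 22, 0.2], [0, 0, 0, -0.6, 0, 27, 0.2], [0, 0, 0, -0.6, 0, 27, 0.2], [0, 0, 0, -0.6, 0, 27, 0.2]]}}

```text
clock: 17.27
position: [580.6, -219.1, 67.2]
ee_rot: [-0.031, 1.0, -0.0, 0.0]
contact_force: [-0.2, -0.7, -0.8]
gripper_width: 54.9
grasp_force: 63.9
```

Emit:
{"op": "carry_out", "data": {"motion": [[0, 0, 0, 0, 0, 1, 0.2], [0, 0, 0, 0, 0, 1, 0.2]]}}

```text
clock: 17.52
position: [580.4, -219.0, 66.2]
ee_rot: [-0.031, 1.0, -0.0, 0.0]
contact_force: [-0.8, 0.5, -1.6]
gripper_width: 55.5
grasp_force: 63.9
```

Emit:
{"op": "carry_out", "data": {"motion": [[0, 0, 0, 0, 0, 0.8, 0.2], [0, 0, 0, 0, 0, 0.8, 0.2]]}}

```text
clock: 17.77
position: [580.3, -219.0, 65.2]
ee_rot: [-0.031, 1.0, 0.0, -0.0]
contact_force: [-0.5, -0.1, -1.6]
gripper_width: 55.2
grasp_force: 63.9
```

Emit:
{"op": "carry_out", "data": {"motion": [[0, 0, 0, 0, 0, 0.8, 0.2], [0, 0, 0, 0, 0, 0.8, 0.2]]}}

```text
clock: 18.02
position: [580.4, -219.1, 64.5]
ee_rot: [-0.031, 1.0, -0.0, 0.0]
contact_force: [0.3, 0.2, -0.4]
gripper_width: 55.1
grasp_force: 64.0
```

Emit:
{"op": "carry_out", "data": {"motion": [[0, 0, 0, 0, 0, 0.6, 0.2], [0, 0, 0, 0, 0, 0.6, 0.2]]}}

```text
clock: 18.27
position: [580.4, -219.1, 64.4]
ee_rot: [-0.031, 1.0, -0.0, 0.0]
contact_force: [-1.9, 1.4, 3.5]
gripper_width: 55.1
grasp_force: 64.3
```

Emit:
{"op": "carry_out", "data": {"motion": [[0, 0, 0, 0, 0, 0.4, 0.2], [0, 0, 0, 0, 0, 0.4, 0.5], [0, 0, 0, 0, 0, 0.4, 1], [0, 0, 0, 0, 0, 0.4, 1], [0, 0, 0, 0, 0, 0.4, 1]]}}

```text
clock: 18.9
position: [580.3, -219.1, 63.2]
ee_rot: [-0.031, 1.0, 0.0, -0.0]
contact_force: [1.0, -0.3, 0.1]
gripper_width: 85.5
grasp_force: 0.0
```

Emit:
{"op": "carry_out", "data": {"motion": [[0, 0, 0, 0, 0, -12, 1], [0, 0, 0, 0, 0, -45, 1], [0, 0, 0, 0, 0, -90, 1], [0, 0, 0, 0, 0, -90, 1], [0, 0, 0, 0, 0, -90, 1]]}}

```text
clock: 19.52
position: [580.2, -218.9, 154.0]
ee_rot: [-0.031, 1.0, 0.0, 0.0]
contact_force: [-0.9, 0.4, 0.0]
gripper_width: 85.7
grasp_force: 0.0
```

Run:
```python
from mouth import *
from m import *
from bench import *
done(0,-.6,0,27+1+.8+.8+.6+.4);done(0,0,0,-90)
e=get_image("wrist");np.savez("pics/w12.npz",**e);s=read_state();print(s["position"],e["position"])
mouth(e,(580,-218.5),103,(45,55,65))
t=get_image("top");np.savez("pics/t12.npz",**t);mouth(t,(580,-218.5),103,(45,55,65),ray,proj)
g=cv2.cvtColor(e["color"],cv2.COLOR_BGR2GRAY)
print(fproj(e,[[548,-218.5,69],[527,-288.5,106],[532,-288.5,106]]).round(1),g[150:215,258].tolist())
for n,c,f,fp in (("w",e,fray,fproj),("t",t,ray,proj)):
    gg=cv2.cvtColor(c["color"],cv2.COLOR_BGR2GRAY);u,v=fp(c,[528,-288.3,106])[0]
    for th in (110,130,150):
        n_,l,s_,cc=cv2.connectedComponentsWithStats((gg>th).astype(np.uint8),connectivity=4)
        if 0<=int(v+.5)<384 and 0<=int(u+.5)<512:
            k=l[int(v+.5),int(u+.5)];print(n,th,(u,v),k,s_[k],onz(c,*cc[k],106,f))
plan(528,-288.3,160,106.9);plan(528,-288.3,160,16.9)
```

```text
cmd [ 580.4  -219.11   63.41   93.5 ]
cmd [ 580.4  -219.11  153.41   93.5 ]
[ 579.74241003 -218.88378574  153.08110963] [ 506.50940638 -223.09408839  308.65258588]
45 [ 223  176   72   66 3461] circ [ 579.5 -218.8] 26.4 ell [ 580.  -217.5] [47.2 53. ]
55 [ 223  175   72   68 3819] circ [ 579.5 -218.8] 26.6 ell [ 579.3 -218.8] [51.8 52.6]
65 [ 222  175   73   68 3879] circ [ 579.7 -218.9] 26.9 ell [ 579.4 -218.9] [52.3 53. ]
[[261.1 159.7]
 [163.9 134.8]
 [163.8 141.8]] [152, 164, 188, 187, 184, 186, 142, 100, 87, 91, 140, 170, 186, 184, 128, 99, 95, 96, 98, 94, 95, 106, 181, 219, 117, 50, 40, 43, 42, 44, 40, 40, 39, 42, 42, 42, 40, 40, 39, 40, 36, 40, 39, 38, 37, 36, 39, 39, 41, 35, 37, 36, 39, 35, 34, 35, 37, 34, 35, 31, 31, 35, 33, 33, 33]
w 110 (np.float64(164.14947840430074), np.float64(136.22409740368406)) 481 [152 122  27  29 621] [ 527.91861552 -287.63594356  106.        ]
w 130 (np.float64(164.14947840430074), np.float64(136.22409740368406)) 246 [152 122  27  29 605] [ 527.8872604  -287.71484563  106.        ]
w 150 (np.float64(164.14947840430074), np.float64(136.22409740368406)) 30 [152 123  27  28 584] [ 527.89566941 -287.66400156  106.        ]
t 110 (np.float64(285.6404906077796), np.float64(204.08787311235076)) 118 [283 201   6   7  34] [ 527.65727196 -288.05524066  106.        ]
t 130 (np.float64(285.6404906077796), np.float64(204.08787311235076)) 63 [283 202   6   6  28] [ 527.63495898 -287.88247612  106.        ]
t 150 (np.float64(285.6404906077796), np.float64(204.08787311235076)) 116 [285 202   3   5  11] [ 529.04297074 -289.37017642  106.        ]
shift [ 56.5 -65.9  -6.6] turn z -0.2339 rows 1.39 1.2522207413955782
shift [ 56.5 -65.9  -6.6] turn z 1.3369 rows 1.39 7.158994211875451
```

Stack verified: tin at (579.5,-218.8) on the plate at (580,-218.5). Knob at (527.9,-287.8). Next, over the knob at yaw 125° with the fingers part closed.

Emit:
{"op": "carry_out", "data": {"motion": [[0, 0, -0.17, 25, -28, 0, 0.5], [0, 0, -0.34, 50, -55, 0, 0.2], [0, 0, -0.5, 56.5, -65.5, 0, 0.2], [0, 0, -0.55, 56.5, -65.5, 0, 0.2], [0, 0, -0.55, 56.5, -65.5, 0, 0.2]]}}

```text
clock: 20.25
position: [527.3, -288.0, 152.4]
ee_rot: [-0.3, 0.954, 0.001, -0.001]
contact_force: [0.8, 0.9, 0.4]
gripper_width: 51.3
grasp_force: 0.0
```

Emit:
{"op": "carry_out", "data": {"motion": [[0, 0, 0, 0, 0, 10, 0.2], [0, 0, 0, 0, 0, 20, 0.2], [0, 0, 0, 0, 0, 20, 0.2], [0, 0, 0, 0, 0, 20, 0.2]]}}

```text
clock: 20.75
position: [528.1, -287.8, 133.3]
ee_rot: [-0.301, 0.954, -0.0, -0.0]
contact_force: [-0.2, 1.0, 0.4]
gripper_width: 51.5
grasp_force: 0.0
```

Run:
```python
from h import *
from m import *
from bench import *
done(-.55,56.5,-65.5,0);done(0,0,0,20)
e=get_image("wrist");np.savez("pics/w13.npz",**e);s=read_state();print(s["position"],s["ee_rot"],e["position"],s["gripper_width"],s["joints"][5])
gg=cv2.cvtColor(e["color"],cv2.COLOR_BGR2GRAY);u,v=fproj(e,[528,-288,106])[0];print(u,v)
for th in (90,110,130,150):
    n_,l,s_,cc=cv2.connectedComponentsWithStats((gg>th).astype(np.uint8),connectivity=4)
    k=l[int(v+.5),int(u+.5)];print(th,s_[k],onz(e,*cc[k],106,fray))
```

```text
cmd [ 528.   -287.94  153.41  125.01]
cmd [ 528.   -287.94  133.41  125.01]
[ 528.19097693 -287.91944191  133.57146043] [-3.00990926e-01  9.53626982e-01 -1.70873400e-04  1.13784598e-04] [ 467.7715125  -329.69640967  288.0865995 ] 51.35541101419638 -0.7293365631053811
257.9631190244007 222.58364223867991
90 [244 210  31  29 725] [ 528.3883112  -286.88323115  106.        ]
110 [244 210  31  29 705] [ 528.33969282 -286.8586891   106.        ]
130 [244 210  31  29 681] [ 528.38301956 -286.86497947  106.        ]
150 [244 210  31  28 662] [ 528.32866505 -286.8290729   106.        ]
```

Emit:
{"op": "carry_out", "data": {"motion": [[0, 0, 0, -0.4, 0.5, 25, 0.2], [0, 0, 0, -0.4, 0.5, 45, 0.2], [0, 0, 0, -0.4, 0.5, 60, 0.2], [0, 0, 0, -0.4, 0.5, 71, 0.2], [0, 0, 0, -0.4, 0.5, 71, 0.2]]}}

```text
clock: 21.42
position: [527.7, -287.2, 61.8]
ee_rot: [-0.301, 0.954, 0.0, -0.001]
contact_force: [0.3, -0.7, 0.2]
gripper_width: 51.4
grasp_force: 0.0
```

Emit:
{"op": "carry_out", "data": {"motion": [[0, 0, 0, 0, 0, 0, -0.2], [0, 0, 0, 0, 0, 0, -0.7], [0, 0, 0, 0, 0, 0, -0.7], [0, 0, 0, 0, 0, 0, -0.7], [0, 0, 0, 0, 0, 0, -0.7]]}}

```text
clock: 22.05
position: [528.5, -287.3, 63.4]
ee_rot: [-0.301, 0.954, -0.0, 0.001]
contact_force: [0.2, 1.9, 5.2]
gripper_width: 24.6
grasp_force: 58.8
```

Emit:
{"op": "carry_out", "data": {"motion": [[0, 0, 0, 0, 0, -3, -0.7], [0, 0, 0, 0, 0, -6, -0.7], [0, 0, 0, 0, 0, -10, -0.7], [0, 0, 0, 0, 0, -14, -0.7], [0, 0, 0, 0, 0, -14, -0.7]]}}

```text
clock: 22.68
position: [528.3, -287.2, 76.4]
ee_rot: [-0.301, 0.954, -0.0, 0.0]
contact_force: [4.8, -0.1, -7.7]
gripper_width: 24.5
grasp_force: 59.2
```

Emit:
{"op": "carry_out", "data": {"motion": [[0, 0, 0, 0, 0, -2, -0.7], [0, 0, 0, 0, 0, -4, -0.7], [0, 0, 0, 0, 0, -6, -0.7], [0, 0, 0, 0, 0, -6, -0.7], [0, 0, 0, 0, 0, -6, -0.7]]}}

```text
clock: 23.3
position: [528.3, -287.2, 82.0]
ee_rot: [-0.301, 0.954, -0.0, 0.0]
contact_force: [5.0, -1.7, -9.6]
gripper_width: 24.5
grasp_force: 59.3
```

Emit:
{"op": "carry_out", "data": {"motion": [[0, 0, 0, 0, 0, -1.2, -0.7], [0, 0, 0, 0, 0, -1.2, -0.7], [0, 0, 0, 0, 0, -1.2, -0.7]]}}

```text
clock: 23.68
position: [528.3, -287.3, 83.1]
ee_rot: [-0.301, 0.954, -0.0, 0.0]
contact_force: [4.7, -1.4, -10.0]
gripper_width: 24.7
grasp_force: 59.3
```

Emit:
{"op": "carry_out", "data": {"motion": [[0, 0, 0, 0, 0, -0.7, -0.7], [0, 0, 0, 0, 0, -0.7, -0.7], [0, 0, 0, 0, 0, -0.7, -0.7]]}}

```text
clock: 24.05
position: [528.3, -287.2, 83.6]
ee_rot: [-0.301, 0.954, -0.0, 0.0]
contact_force: [6.7, -3.0, -10.3]
gripper_width: 24.3
grasp_force: 59.5
```

Emit:
{"op": "carry_out", "data": {"motion": [[0, 0, 0, 0, 0, -0.8, -0.7], [0, 0, 0, 0, 0, -0.8, -0.7], [0, 0, 0, 0, 0, -0.8, -0.7]]}}

```text
clock: 24.42
position: [528.3, -287.2, 83.6]
ee_rot: [-0.301, 0.954, 0.0, 0.0]
contact_force: [7.2, -3.0, -13.1]
gripper_width: 24.6
grasp_force: 59.7
```

Emit:
{"op": "carry_out", "data": {"motion": [[0, 0, 0, 0, 0, -0.8, -0.7], [0, 0, 0, 0, 0, -0.8, -0.7], [0, 0, 0, 0, 0, -0.8, -0.7]]}}

```text
clock: 24.8
position: [528.3, -287.2, 83.7]
ee_rot: [-0.301, 0.954, 0.0, 0.0]
contact_force: [7.9, -3.6, -17.0]
gripper_width: 24.5
grasp_force: 59.9
```

The plunger is at its stop: z stays at 83.7 while the force rises to 17 N. One last check of the stack, then hand in.

Run:
```python
from mouth import *
from bench import *
t=get_image("top")
try: mouth(t,(579.6,-218.7),103,(45,55,65),ray,proj)
except Exception as x: print(x)
e=get_image("wrist");mouth(e,(579.6,-218.7),103,(30,45,55))
s=read_state();print(s["position"],s["contact_force"],s["grasp_force"],s["clock"])
```

```text
30 [   40   260   438   124 28597] circ [ 624.1 -220.2] 190.9 ell [ 581.1 -239.2] [106.3 382.6]
45 [   39   232   440   152 36849] circ [ 631.1 -215.4] 191.9 ell [ 583.4 -245. ] [138.7 449.9]
55 [   39   232   440   152 37682] circ [ 630. -216.] 192.4 ell [ 584.2 -247.2] [139.1 457.8]
[ 528.24888377 -287.18229935   83.62094697] [  7.59222463  -3.59564167 -16.30563523] 59.94119346141815 24.9
```

```bash
python3 -c "
from bench import *
print(job_done())"
```

```text
the job is handed in; nothing more can be done
None
```

The job is handed in: the plate is on the lower tin and the upper tin stands on it, both centred to about 1 mm when last measured, and the gripper still holds the plunger at its stop; the arm hid the stack from the cameras in the final check, so I could not re-measure it after the pull.

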